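Feel along the sanded chair rail

ROBOT

A 6-joint arm with a two-finger parallel gripper is mounted at the origin on a cart in front of the work surface, level with it; the furniture and walls round the work are solid. World frame = base frame: x ahead of the robot, y to its left, z up, the work surface at z = 0. Lengths are in m, angles in rad, forces in N, time in s.
With the tool pointing down it reaches from about 0.225 to 0.725 m from the base axis. Payload 3.1 kg.
Tool frame: the origin (TCP) lies midway between the tips of the shut fingers; the grasp point (between the pads) lies r.hold_point_z behind it (r.hold_point_z is the distance from the TCP to the grasp point, in m); z points along the fingers, y is the line along which they close (so a half turn about z gives the same grasp; the last joint's range is limited). The gripper opens to 85 mm and grips with 20 to 120 N. Pads are 22 mm wide; open, the fingers measure 114 mm over their backs; the gripper's body (76 mm by 85 mm) begins 54 mm behind the grasp point. The pads swing forward as they close: fully open they stand 13 mm farther back than shut.
Start: joints at [1.111, 0.048, 0.099, 1.622, 0, 1.443], TCP at [0.171, 0.496, 0.231] pointing down, gripper open.
Joint ranges: [-2.91, 2.91], [-0.99, 1.94], [-1.21, 1.42], [-2.12, 2.29], [-1.49, 1.47], [-3.14, 3.14]. Speed limits (rad/s): [2.79, 2.79, 3.14, 3.14, 3.14, 3.14].

INTERFACE

Orientations are given as a unit quaternion [w, x, y, z].
In Python, from plant import sensors, get_image, r gives the robot as it stands.
- The arm moves only by the tool arm_command, never from a script. Its argument "rows" is a list of rows, each an object of numbers: "x", "y", "z": the shift along the tool's x, y, z scaled (see below); "twist": the turn about the tool's z scaled (see below); "claw": the closure, from -1 (fully open) to 1 (shut). In form: [{"x": .., "y": .., "z": .., "twist": .., "claw": ..}, ...]. A call has 1 to 20 rows; each row shifts and turns the commanded pose from where the row before left it, along the tool's axes as they then stand; what a row does not reach is not made up. The controller multiplies each number of a shift by 0.6 m and each number of a turn by 180 degrees. A row lasts 1/8 s, in which the tool goes at most 62.5 mm and 10.7 degrees, less where a joint would pass 70% of its speed; a pose out of reach is approached as far as the arm can. A call with a number of a shift or a turn outside -1 to 1 is refused whole. A call with a gripper value outside its range is refused whole. The fingers move at their own pace and stop on an object; the grip force is fixed at half the most. Time passes only in rows, so rows that do not move let the fingers close. It gives the time, the measured TCP pose, the force, the opening and the grip force at its end, in the units of the state.
- sensors.state(): the state, without advancing time (a new reading comes with each control period).
- get_image(name): name is "side" or "top" or "wrist"; returns a dict with "pixels" (480x640x3 uint8, blue, green, red), "K" (3x3 intrinsics, pixels), "origin" and "rotation" of the camera in the world. Camera axes: x right, y up, looking along -z (the intrinsics and any distortion apply to the point x, -y, -z); pixel columns grow to the right and rows downward; lengths in m; the calibration is good to about 2 mm. A picture is of the moment at which its call begins. There is no depth.
- r.hand_in(): hands the job in; it is judged then, once.
The state is a dict: "clock": time; "qpos": joint angles; "qd": joint speeds; "joint_torque": joint torques, N m; "tool_pos": TCP position; "tool_rot": TCP orientation; "force": force on the tool from outside, world axes, zero at the start; "wrist_torque": the same for the moment, N m; "opening": finger opening in m; "finger_force": force on a finger pad.
Only numpy, scipy, OpenCV 4.12 (cv2) and the standard library are available. Lean on these libraries where they do the work, as an engineer would, in place of code of your own. Each camera call takes 0.05 s, during which the arm holds its last target. There are 200 camera calls.

TASK

Check the freshly sanded face of the curved wooden rail that lies on the three rubber pads: set your fingertips down on its top just inside the tenon end and run them along the middle of the curve to the rounded end, touching lightly all the way and not lifting off in between, then lift clear. Do not press hard, do not pick the rail up, and leave the things around it where they are.

Things in the scene. Friction and masses are not known exactly. Their poses are not given: they have to be found in the camera images.
- rest: three round soft rubber pads (diameter 44 mm, height 16), fixed on the bench, and the curved wooden rail lying on them, which cannot slide sideways. Origin on the bench top under the middle of the group, z up; any yaw. In this frame the rail bulges to +x, its centre of curvature is at (-145 mm, 0), the tenon end is at -y, the rounded end at +y.
- rail (a joint): how far the rail (24 mm thick, 32 wide, flat on top, 250 long) is pressed into the soft pads, m: 0 at rest, grows as pressed, negative if lifted; it springs back. Pressed anywhere it sinks level, 1 mm per 0.6 N, and goes solid at 10 mm (6 N).
- path0 (a point): point 0 (of 0 to 6) on the centreline of the rail's top face, 40 mm above the bench; the points lie 35 mm apart on an arc of radius 160 mm. The first: 14 mm in from the shoulder at the tenon end, where a narrow tongue (18 wide, 12 thick, 25 long, its top 6 mm lower) sticks out. z up.
- path1 (a point): point 1 (of 0 to 6) on the centreline of the rail's top face, 40 mm above the bench; the points lie 35 mm apart on an arc of radius 160 mm. z up.
- path2 (a point): point 2 (of 0 to 6) on the centreline of the rail's top face, 40 mm above the bench; the points lie 35 mm apart on an arc of radius 160 mm. z up.
- path3 (a point): point 3 (of 0 to 6) on the centreline of the rail's top face, 40 mm above the bench; the points lie 35 mm apart on an arc of radius 160 mm. z up.
- path4 (a point): point 4 (of 0 to 6) on the centreline of the rail's top face, 40 mm above the bench; the points lie 35 mm apart on an arc of radius 160 mm. z up.
- path5 (a point): point 5 (of 0 to 6) on the centreline of the rail's top face, 40 mm above the bench; the points lie 35 mm apart on an arc of radius 160 mm. z up.
- path6 (a point): point 6 (of 0 to 6) on the centreline of the rail's top face, 40 mm above the bench; the points lie 35 mm apart on an arc of radius 160 mm. The last: 14 mm before the half-round end (radius 16 mm) begins. z up.
- sanding_block: loose bystander: cork-brown sanding block, 64x112x34 mm, lying on the hollow side of the rail; origin at the centre of its underside
- carpenter_pencil: loose bystander: flat carpenter's pencil, 15x156x8 mm, lying on the bulging side of the rail; origin at the centre of its underside
- screwdriver_1: loose bystander: screwdriver with a thick handle, 31x230x33 mm, to the left; origin at the centre of its underside
- tape_roll: loose bystander: roll of masking tape lying flat, 100x98x25 mm, to the right; origin at the centre of its underside
- stop_block: loose bystander: plain block of wood, 50x85x45 mm, to the left; origin at the centre of its underside
- offcut_pine: loose bystander: straight square piece of pine, 34x160x34 mm, to the right; origin at the centre of its underside

How it is judged:
On the way, in this order (a step that is already met when the one before it is completed fails the run):
1. the fingertips touch the rail at the tenon end (path0, within 17 mm sideways) (horizontal distance between the grasp point and path0 below 0.017 m and contact force between the fingers and rest above 0.3 N), for 0.1 s.
2. the fingertips touch the rail at the second point (path1, within 17 mm sideways) (horizontal distance between the grasp point and path1 below 0.017 m and contact force between the fingers and rest above 0.3 N), for 0.1 s.
3. the fingertips touch the rail at the third point (path2, within 17 mm sideways) (horizontal distance between the grasp point and path2 below 0.017 m and contact force between the fingers and rest above 0.3 N), for 0.1 s.
4. the fingertips touch the rail at the middle (path3, within 17 mm sideways) (horizontal distance between the grasp point and path3 below 0.017 m and contact force between the fingers and rest above 0.3 N), for 0.1 s.
5. the fingertips touch the rail at the fifth point (path4, within 17 mm sideways) (horizontal distance between the grasp point and path4 below 0.017 m and contact force between the fingers and rest above 0.3 N), for 0.1 s.
6. the fingertips touch the rail at the sixth point (path5, within 17 mm sideways) (horizontal distance between the grasp point and path5 below 0.017 m and contact force between the fingers and rest above 0.3 N), for 0.1 s.
7. the fingertips touch the rail at the rounded end (path6, within 17 mm sideways) (horizontal distance between the grasp point and path6 below 0.017 m and contact force between the fingers and rest above 0.3 N), for 0.1 s.
At the end, for the whole second after the job is handed in: The fingertips have run along the rail from the tenon end to the rounded end and are clear of it; the rail is at rest on its pads (within 2 mm of its rest height) and every loose bystander is within 15 mm of where it was (value of joint rail between -0.002 and 0.002 m and distance of each of sanding_block, carpenter_pencil, screwdriver_1, tape_roll, stop_block, offcut_pine from where it was at the start of the episode below 0.015 m); the robot touches nothing.
It fails at once if the rail is pressed harder than 18 N (contact force between the fingers and rest above 18 N).
It fails at once if another part of the arm than the fingers leans on the rail or pads with more than 18 N (contact force between the arm and rest above 18 N).
It fails at once if the rail is lifted off its pads by more than 5 mm (value of joint rail below -0.005 m).
It fails at once if the fingers are lifted off over the middle part of the rail (path2 to path4), 17 to 37 mm above it ((horizontal distance between the grasp point and path2 below 0.017 m or horizontal distance between the grasp point and path3 below 0.017 m or horizontal distance between the grasp point and path4 below 0.017 m) and contact force between the fingers and rest below 0.05 N and z of the grasp point in the frame of path3 between 0.036 and 0.056 m).
It fails at once if a loose bystander is moved by more than 15 mm (distance of any of sanding_block, carpenter_pencil, screwdriver_1, tape_roll, stop_block, offcut_pine from where it was at the start of the episode above 0.015 m).
It also fails if it takes over 43 s, if anything falls off the work surface, if the arm or the gripper's body presses on something with over 40 N, if the wrist force passes 120 N, or if a joint passes its speed limit or range.

## Working session

There is one attempt and no reset: what is moved stays moved. The work goes in short steps, Python scripts to look and compute and a tool call to move; the robot and the scene stay as the last step left them, time stands still between calls to the robot, and variables do not carry over. Pictures are saved under pics/ and viewed, at most 10 in all, crops included, and the job is handed in when it is done.

Besides the shell and the picture viewer there is one more tool, called after "Call:" in YAML: its name, and indented under it one key for each argument. arm_command: Moves the arm, as the interface text tells. Shifts and turns lie within -1 to 1; 1 stands for 0.6 m of shift or 180 degrees of turn. Its arguments: {"type":"object","properties":{"rows":{"type":"array"}},"required":["rows"]}

```bash
mkdir -p pics; ls
python3 - <<'E'
from plant import sensors,get_image,r
import cv2,numpy as np
for n in("top","side"):
    d=get_image(n);cv2.imwrite(f"pics/{n}0.png",d["pixels"]);print(n,d["K"],d["origin"],d["rotation"],[k for k in d])
    np.savez(f"{n}0.npz",**d)
print(sensors.state(),r.hold_point_z)
E
```

```text
pics
top [[582.96651971   0.         322.47941254]
 [  0.         582.96651971 239.84219012]
 [  0.           0.           1.        ]] [ 0.47924492 -0.04538791  1.4223599 ] [-0.70367978 -0.02839267  0.01221272  0.70984468] ['pixels', 'K', 'origin', 'rotation']
side [[605.31170976   0.         315.75988494]
 [  0.         605.31170976 240.61326817]
 [  0.           0.           1.        ]] [ 1.68980186 -0.18004844  0.87890756] [0.67509869 0.33605546 0.30433748 0.58196837] ['pixels', 'K', 'origin', 'rotation']
{'clock': 0.1, 'qpos': array([1.11118421e+00, 4.87027827e-02, 9.77429030e-02, 1.62202373e+00,
       7.41638865e-06, 1.44299084e+00]), 'qd': array([ 0.00021845, -0.00222365,  0.00297674,  0.00082368, -0.00057215,
       -0.00149176]), 'joint_torque': array([ 3.14661665e-03, -3.39851511e+01,  3.20935786e+01,  1.57953735e-02,
       -1.10611204e-04,  3.63893747e-06]), 'tool_pos': array([0.1707795 , 0.4958496 , 0.23021485]), 'tool_rot': array([-3.20162462e-04,  1.65143216e-01,  9.86268991e-01, -1.04573228e-03]), 'force': array([0.43209152, 0.20249803, 0.23195172]), 'wrist_torque': array([ 0.00505944,  0.00419049, -0.02695175]), 'finger_force': 0.0, 'opening': 0.08538599888723268} 0.0187
```

View pics/top0.png

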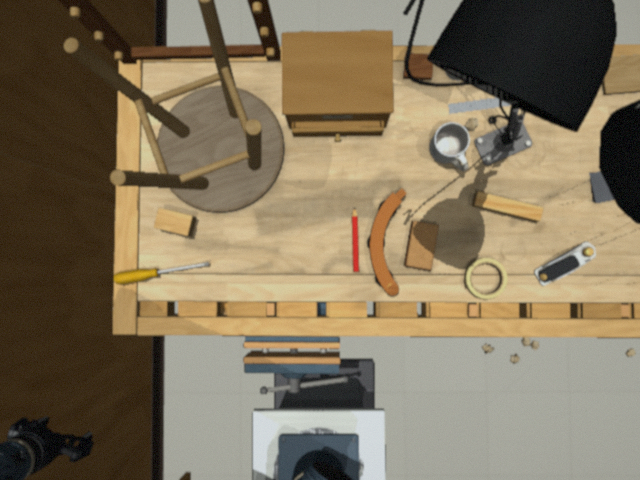

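View pics/side0.png

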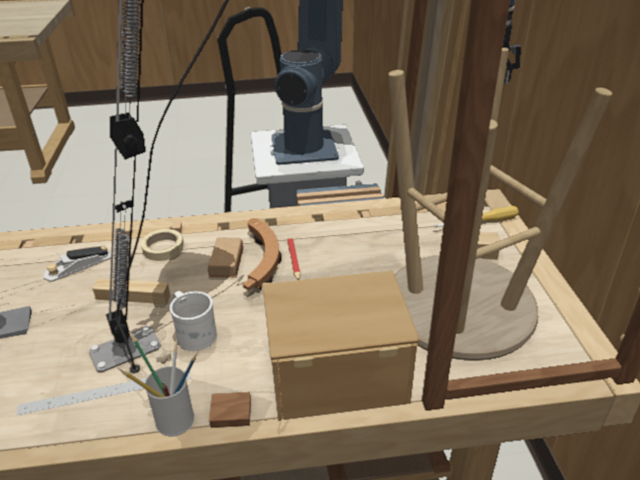

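The top view shows the rail from (402,192) at the far end to (393,290) near the robot, bulging left (+y). The near end looks rounded. The pencil is at (355,240), the sanding block at (421,246). The side view shows the rail at (265,255) with the tenon tongue near (250,287). I'll segment it next.

```bash
cat > h.py <<'E'
import numpy as np,cv2
from scipy.spatial.transform import Rotation as R
def ray(d,uv):
    uv=np.atleast_2d(uv).astype(float);K=d["K"]
    v=np.c_[(uv[:,0]-K[0,2])/K[0,0],-(uv[:,1]-K[1,2])/K[1,1],-np.ones(len(uv))]
    return R.from_quat(np.roll(d["rotation"],-1)).apply(v)
def plane(d,uv,z):
    v=ray(d,uv);o=d["origin"];return o+v*((z-o[2])/v[:,2])[:,None]
def proj(d,p):
    c=R.from_quat(np.roll(d["rotation"],-1)).inv().apply(np.atleast_2d(p)-d["origin"]);K=d["K"]
    return np.c_[K[0,0]*c[:,0]/-c[:,2]+K[0,2],K[1,1]*c[:,1]/c[:,2]+K[1,2]]
def railmask(d,box):
    hsv=cv2.cvtColor(d["pixels"],cv2.COLOR_BGR2HSV);m=np.zeros(hsv.shape[:2],np.uint8)
    x0,y0,x1,y1=box;m[y0:y1,x0:x1]=cv2.inRange(hsv[y0:y1,x0:x1],(5,125,80),(16,255,255))
    n,l,s,_=cv2.connectedComponentsWithStats(m);k=1+np.argmax(s[1:,4]);return (l==k).astype(np.uint8)*255
E
python3 - <<'E'
from h import *
out=[]
for n,b in(("top",(365,180,412,300)),("side",(236,212,286,298))):
    d=dict(np.load(n+"0.npz"));m=railmask(d,b);x0,y0,x1,y1=b
    x0-=10;y0-=10;x1+=30;y1+=10
    im=d["pixels"].copy();a=cv2.resize(im[y0:y1,x0:x1],None,fx=4,fy=4,interpolation=cv2.INTER_NEAREST)
    c,_=cv2.findContours(cv2.resize(m[y0:y1,x0:x1],None,fx=4,fy=4,interpolation=cv2.INTER_NEAREST),0,1)
    e=a.copy();cv2.drawContours(e,c,-1,(255,0,255),1);out.append(np.hstack([a,e]))
    print(n,(m>0).sum())
    print(cv2.cvtColor(im,cv2.COLOR_BGR2HSV)[240 if n=="top" else 255,b[0]:b[2]:3].tolist())
w=[cv2.resize(o,(int(o.shape[1]*560/o.shape[0]),560)) for o in out]
for i,o in enumerate(w):cv2.imwrite(f"pics/c{i}.png",o[:, :800]);print(o.shape)
E
```

```text
top 1537
[[19, 81, 189], [18, 52, 59], [13, 168, 164], [14, 172, 178], [13, 171, 183], [14, 173, 181], [13, 146, 124], [20, 78, 206], [19, 75, 207], [20, 73, 205], [19, 76, 207], [21, 74, 207], [20, 78, 206], [20, 78, 194], [18, 79, 148], [16, 134, 137]]
side 203
[[16, 89, 191], [12, 119, 86], [18, 53, 184], [19, 48, 200], [18, 47, 208], [18, 49, 205], [18, 50, 204], [18, 48, 202], [20, 49, 207], [16, 71, 175], [14, 118, 197], [14, 118, 195], [14, 117, 196], [14, 115, 197], [12, 130, 100], [18, 59, 117], [19, 51, 205]]
(560, 696, 3)
(560, 950, 3)
```

View pics/c0.png

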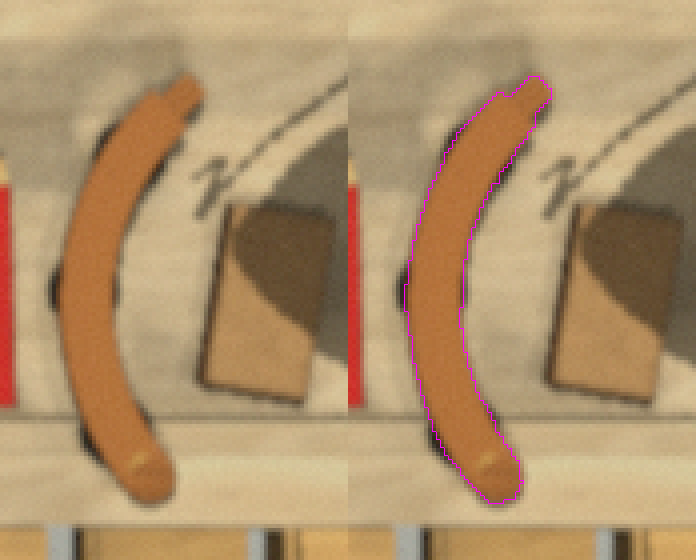

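View pics/c1.png

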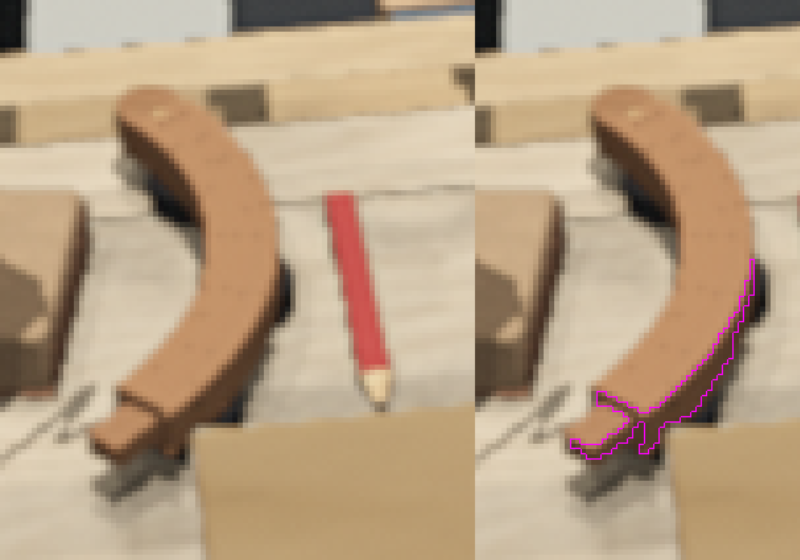

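Tenon end is confirmed at the far side (+x) and the rounded end near the robot. Next I fit the arc.

Run:
```python
from h import *
from scipy.optimize import least_squares
d=dict(np.load("top0.npz"));m=railmask(d,(365,180,412,300))
c=max(cv2.findContours(m,cv2.RETR_EXTERNAL,cv2.CHAIN_APPROX_NONE)[0],key=cv2.contourArea)[:,0]
P=plane(d,c,.04)[:,:2]
g=[P[:,0].mean(),P[:,1].mean()-.145]
ang=lambda q,C:np.arctan2(q[:,1]-C[1],q[:,0]-C[0])
th0=np.pi/2
for _ in range(5):
    s=np.abs(ang(P,g)-th0)*.16<.1
    f=least_squares(lambda C:np.abs(np.hypot(*(P[s]-C[:2]).T)-.16)-C[2],[*g,.016],loss="soft_l1",f_scale=.001)
    g=f.x[:2];a=ang(P,g);tip=a.max();th0=tip-.135/.16
print("centre",g,"halfw",f.x[2],"rms",np.sqrt(np.mean(f.fun**2)),"th0 from rounded tip",th0)
# width profile near tenon end
M=plane(d,np.argwhere(m)[:,::-1],.04)[:,:2];am=(ang(M,g)-th0)*.16
h,e=np.histogram(am,np.arange(-.16,.145,.005));print(list(zip((e[:-1]*1e3).round().astype(int),h)))
phi=th0-np.arange(-3,4)*.035/.16*-1
W=np.c_[g[0]+.16*np.cos(phi),g[1]+.16*np.sin(phi)]
print(W.round(4));print(proj(d,np.c_[W,np.full(7,.04)]).round(0))
np.save("W.npy",W)
d=dict(np.load("side0.npz"));im=d["pixels"].copy()
for u in proj(d,np.c_[W,np.full(7,.04)]):cv2.circle(im,tuple(u.round().astype(int)),1,(255,0,0),-1)
cv2.imwrite("pics/ov.png",cv2.resize(im[190:310,210:330],None,fx=4,fy=4))
```

```text
centre [ 0.54225695 -0.30100309] halfw 0.015384038446903553 rms 0.0009689937960457995 th0 from rounded tip 1.5042227118302556
[(np.int64(-160), np.int64(0)), (np.int64(-155), np.int64(0)), (np.int64(-150), np.int64(0)), (np.int64(-145), np.int64(10)), (np.int64(-140), np.int64(17)), (np.int64(-135), np.int64(15)), (np.int64(-130), np.int64(17)), (np.int64(-125), np.int64(22)), (np.int64(-120), np.int64(27)), (np.int64(-115), np.int64(28)), (np.int64(-110), np.int64(27)), (np.int64(-105), np.int64(29)), (np.int64(-100), np.int64(29)), (np.int64(-95), np.int64(32)), (np.int64(-90), np.int64(31)), (np.int64(-85), np.int64(30)), (np.int64(-80), np.int64(33)), (np.int64(-75), np.int64(28)), (np.int64(-70), np.int64(31)), (np.int64(-65), np.int64(27)), (np.int64(-60), np.int64(29)), (np.int64(-55), np.int64(30)), (np.int64(-50), np.int64(30)), (np.int64(-45), np.int64(27)), (np.int64(-40), np.int64(29)), (np.int64(-35), np.int64(28)), (np.int64(-30), np.int64(29)), (np.int64(-25), np.int64(30)), (np.int64(-20), np.int64(27)), (np.int64(-15), np.int64(30)), (np.int64(-10), np.int64(30)), (n
[... 398 characters left out ...]
), np.int64(28)), (np.int64(65), np.int64(29)), (np.int64(70), np.int64(29)), (np.int64(75), np.int64(32)), (np.int64(80), np.int64(29)), (np.int64(85), np.int64(33)), (np.int64(90), np.int64(31)), (np.int64(95), np.int64(29)), (np.int64(100), np.int64(29)), (np.int64(105), np.int64(22)), (np.int64(110), np.int64(28)), (np.int64(115), np.int64(27)), (np.int64(120), np.int64(27)), (np.int64(125), np.int64(21)), (np.int64(130), np.int64(14)), (np.int64(135), np.int64(0))]
[[ 0.6481 -0.181 ]
 [ 0.6195 -0.1609]
 [ 0.5873 -0.1475]
 [ 0.5529 -0.1414]
 [ 0.518  -0.1429]
 [ 0.4843 -0.1519]
 [ 0.4533 -0.168 ]]
[[392. 202.]
 [384. 214.]
 [379. 227.]
 [376. 242.]
 [377. 257.]
 [381. 271.]
 [388. 284.]]
```

View pics/ov.png

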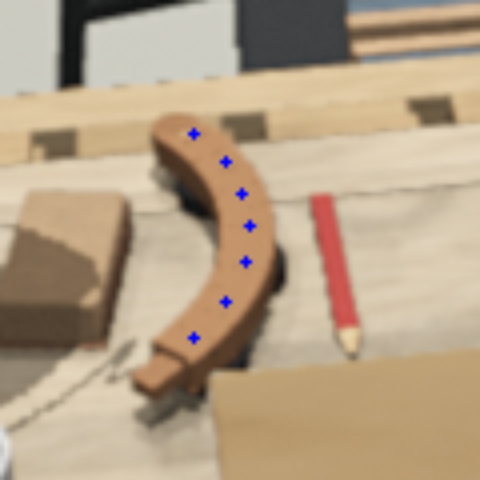

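The overlaid points sit along the centreline of the top face. First move: close the fingers and swing over to the near (rounded) end, staying high.

Call:
arm_command:
  rows:
    - {"x": -0.02,"y": -0.02,"claw": 1}
    - {"x": -0.04,"y": -0.045,"claw": 1}
    - {"x": -0.053,"y": -0.06,"claw": 1}
    - {"x": -0.053,"y": -0.06,"claw": 1}
    - {"x": -0.053,"y": -0.06,"claw": 1}
    - {"x": -0.053,"y": -0.06,"claw": 1}
    - {"x": -0.053,"y": -0.06,"claw": 1}
    - {"x": -0.053,"y": -0.06,"claw": 1}
    - {"x": -0.053,"y": -0.06,"claw": 1}
    - {"x": -0.053,"y": -0.06,"claw": 1}
    - {"x": -0.053,"y": -0.06,"claw": 1}
    - {"x": -0.053,"y": -0.06,"claw": 1}
    - {"x": -0.053,"y": -0.06,"claw": 1}
    - {"x": -0.053,"y": -0.055,"claw": 1}
    - {"x": -0.03,"y": -0.03,"claw": 1}
    - {"x": 0,"y": 0,"claw": 1}

```text
invalid input at $.rows[0]: expected keys x, y, z, twist, claw
```

```bash
cat > go.py <<'E'
import sys
from h import *
from plant import sensors
def go(*targets):
    s=sensors.state();p=s["tool_pos"];Rm=R.from_quat(np.roll(s["tool_rot"],-1))
    print("t",s["clock"],"p",p.round(4),"F",s["force"].round(2),"open",s["opening"],"q",s["qpos"].round(2),"z-axis",Rm.apply([0,0,1]).round(3))
    for t in targets:
        print(np.round(t,3),(Rm.inv().apply(np.array(t)-p)/.6).round(4));p=np.array(t)
E
python3 -c "
from go import *
W=np.load('W.npy');go([*W[0],.2],[*W[0],.06],[*W[0],.045])"
```

```text
t 0.1 p [0.1708 0.4958 0.2302] F [0.43 0.2  0.23] open 0.08538599888723268 q [1.11 0.05 0.1  1.62 0.   1.44] z-axis [-0.001 -0.002 -1.   ]
[ 0.648 -0.181  0.2  ] [-1.1196 -0.8073  0.0518]
[ 0.648 -0.181  0.06 ] [-1.000e-04  5.000e-04  2.333e-01]
[ 0.648 -0.181  0.045] [-0.      0.0001  0.025 ]
```

Call:
arm_command:
  rows:
    - {"x": -0.02,"y": -0.02,"z": 0,"twist": 0,"claw": 1}
    - {"x": -0.04,"y": -0.045,"z": 0,"twist": 0,"claw": 1}
    - {"x": -0.053,"y": -0.06,"z": 0,"twist": 0,"claw": 1}
    - {"x": -0.053,"y": -0.06,"z": 0,"twist": 0,"claw": 1}
    - {"x": -0.053,"y": -0.06,"z": 0,"twist": 0,"claw": 1}
    - {"x": -0.053,"y": -0.06,"z": 0,"twist": 0,"claw": 1}
    - {"x": -0.053,"y": -0.06,"z": 0,"twist": 0,"claw": 1}
    - {"x": -0.053,"y": -0.06,"z": 0,"twist": 0,"claw": 1}
    - {"x": -0.053,"y": -0.06,"z": 0,"twist": 0,"claw": 1}
    - {"x": -0.053,"y": -0.06,"z": 0,"twist": 0,"claw": 1}
    - {"x": -0.053,"y": -0.06,"z": 0,"twist": 0,"claw": 1}
    - {"x": -0.053,"y": -0.06,"z": 0,"twist": 0,"claw": 1}
    - {"x": -0.053,"y": -0.06,"z": 0,"twist": 0,"claw": 1}
    - {"x": -0.053,"y": -0.055,"z": 0,"twist": 0,"claw": 1}
    - {"x": -0.03,"y": -0.03,"z": 0,"twist": 0,"claw": 1}
    - {"x": 0,"y": 0,"z": 0,"twist": 0,"claw": 1}

```text
clock: 2.1
tool_pos: [0.4239, -0.1067, 0.2307]
tool_rot: [-0.001, 0.167, 0.986, -0.0]
force: [-0.3, -0.1, -0.6]
opening: 0.0002
finger_force: 0.0
```

```bash
python3 -c "
from go import *
W=np.load('W.npy');go([*W[0],.2],[*W[0],.06],[*W[0],.045])
from plant import get_image
cv2.imwrite('pics/top1.png',get_image('top')['pixels'])"
```

```text
t 2.1 p [ 0.4239 -0.1067  0.2307] F [-0.3  -0.08 -0.61] open 0.00016596415638796193 q [-0.4  -0.18 -0.12  1.63 -0.   -0.06] z-axis [-0.002  0.    -1.   ]
[ 0.648 -0.181  0.2  ] [-0.3938  0.006   0.0505]
[ 0.648 -0.181  0.06 ] [-4.000e-04  1.000e-04  2.333e-01]
[ 0.648 -0.181  0.045] [-0.     0.     0.025]
```

View pics/top1.png

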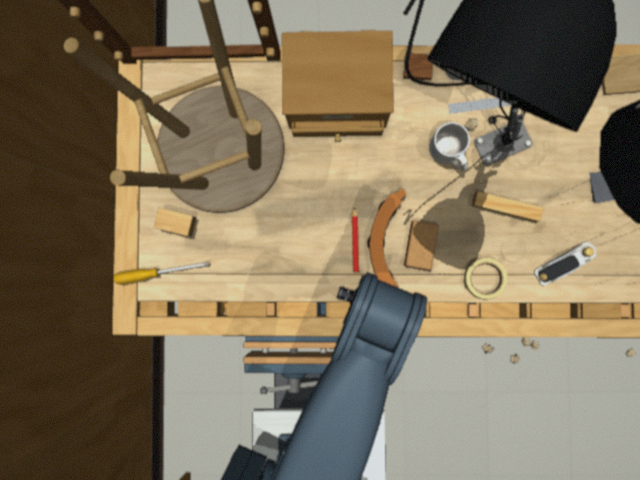

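The arm is over the near end of the rail at (370,295) and the cabinet and lamp are clear of it. I'll move out over the tenon end, then descend to about 60 mm.

Call:
arm_command:
  rows:
    - {"x": -0.024,"y": 0.001,"z": 0.005,"twist": 0,"claw": 1}
    - {"x": -0.05,"y": 0.001,"z": 0.005,"twist": 0,"claw": 1}
    - {"x": -0.06,"y": 0.001,"z": 0.01,"twist": 0,"claw": 1}
    - {"x": -0.06,"y": 0.001,"z": 0.01,"twist": 0,"claw": 1}
    - {"x": -0.06,"y": 0.001,"z": 0.01,"twist": 0,"claw": 1}
    - {"x": -0.06,"y": 0.001,"z": 0.01,"twist": 0,"claw": 1}
    - {"x": -0.05,"y": 0,"z": 0,"twist": 0,"claw": 1}
    - {"x": -0.03,"y": 0,"z": 0,"twist": 0,"claw": 1}
    - {"x": 0,"y": 0,"z": 0.03,"twist": 0,"claw": 1}
    - {"x": 0,"y": 0,"z": 0.05,"twist": 0,"claw": 1}
    - {"x": 0,"y": 0,"z": 0.05,"twist": 0,"claw": 1}
    - {"x": 0,"y": 0,"z": 0.05,"twist": 0,"claw": 1}
    - {"x": 0,"y": 0,"z": 0.03,"twist": 0,"claw": 1}
    - {"x": 0,"y": 0,"z": 0.02,"twist": 0,"claw": 1}
    - {"x": 0,"y": 0,"z": 0,"twist": 0,"claw": 1}
    - {"x": 0,"y": 0,"z": 0,"twist": 0,"claw": 1}

```text
clock: 4.15
tool_pos: [0.6502, -0.1789, 0.0648]
tool_rot: [0.001, 0.165, 0.986, -0.0]
force: [-1.0, 0.1, 0.5]
opening: 0.0001
finger_force: 0.0
```

```bash
python3 -c "
from go import *
W=np.load('W.npy');go([*W[0],.045],*[[*w,.036] for w in W])
from plant import get_image
for n in('top','side'):
  d=get_image(n);i=d['pixels']
  for u in proj(d,np.c_[W,np.full(7,.04)]):cv2.circle(i,tuple(u.round().astype(int)),1,(255,0,0),-1)
  cv2.imwrite('pics/'+n+'2.png',cv2.resize(i[190:330,190:370],None,fx=4,fy=4))"
```

```text
t 4.15 p [ 0.6502 -0.1789  0.0648] F [-0.96  0.1   0.53] open 0.00011895848905767146 q [-0.37  0.46  0.26  1.37 -0.   -0.04] z-axis [ 0.002 -0.001 -1.   ]
[ 0.648 -0.181  0.045] [ 0.0023 -0.0044  0.0331]
[ 0.648 -0.181  0.036] [0.    0.    0.015]
[ 0.62  -0.161  0.036] [ 0.0559  0.0162 -0.0001]
[ 0.587 -0.147  0.036] [ 0.0581  0.0037 -0.0001]
[ 0.553 -0.141  0.036] [ 0.0575 -0.009  -0.0001]
[ 0.518 -0.143  0.036] [ 0.0542 -0.0213 -0.0001]
[ 0.484 -0.152  0.036] [ 0.0483 -0.0325 -0.0001]
[ 0.453 -0.168  0.036] [ 0.0401 -0.0422 -0.0001]
```

View pics/side2.png

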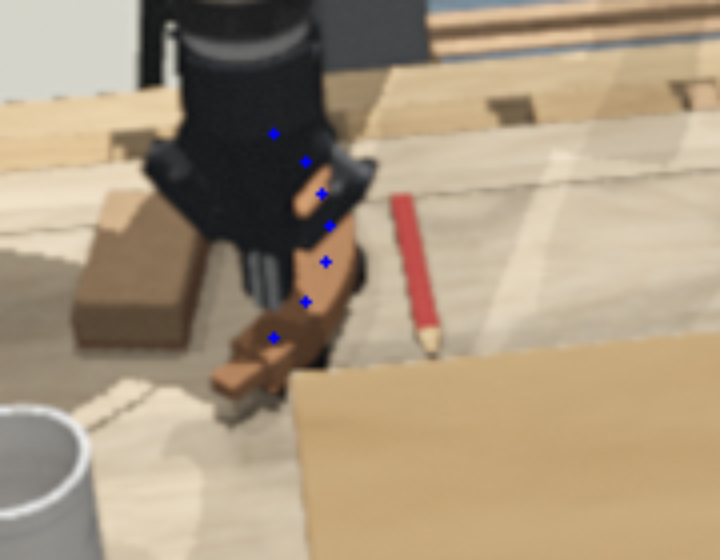

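The side view shows the fingertips at (265,305), directly above path0 at (273,338). I'll lower gently to z ≈ 0.036.

Call:
arm_command:
  rows:
    - {"x": 0.002,"y": -0.004,"z": 0.015,"twist": 0,"claw": 1}
    - {"x": 0,"y": 0,"z": 0.013,"twist": 0,"claw": 1}
    - {"x": 0,"y": 0,"z": 0.007,"twist": 0,"claw": 1}
    - {"x": 0,"y": 0,"z": 0.005,"twist": 0,"claw": 1}
    - {"x": 0,"y": 0,"z": 0.005,"twist": 0,"claw": 1}
    - {"x": 0,"y": 0,"z": 0.003,"twist": 0,"claw": 1}
    - {"x": 0,"y": 0,"z": 0,"twist": 0,"claw": 1}
    - {"x": 0,"y": 0,"z": 0,"twist": 0,"claw": 1}

```text
clock: 5.25
tool_pos: [0.6474, -0.1805, 0.035]
tool_rot: [0.0, 0.165, 0.986, -0.0]
force: [-1.7, -0.0, 2.2]
opening: -0.0003
finger_force: 1.5
```

```bash
python3 -c "
from go import *
W=np.load('W.npy');go(*[[*w,.036] for w in W])"
```

```text
t 5.25 p [ 0.6474 -0.1805  0.035 ] F [-1.74 -0.03  2.2 ] open -0.00032105478552634805 q [-0.37  0.47  0.21  1.31  0.   -0.04] z-axis [ 0. -0. -1.]
[ 0.648 -0.181  0.036] [-0.0014 -0.0004 -0.0017]
[ 0.62  -0.161  0.036] [ 0.0559  0.0162 -0.    ]
[ 0.587 -0.147  0.036] [ 0.0581  0.0037 -0.    ]
[ 0.553 -0.141  0.036] [ 0.0575 -0.009  -0.    ]
[ 0.518 -0.143  0.036] [ 0.0542 -0.0213 -0.    ]
[ 0.484 -0.152  0.036] [ 0.0483 -0.0325 -0.    ]
[ 0.453 -0.168  0.036] [ 0.0401 -0.0422 -0.    ]
```

Light contact of about 2–3 N. Sliding to path2.

Call:
arm_command:
  rows:
    - {"x": 0.014,"y": 0.004,"z": 0,"twist": 0,"claw": 1}
    - {"x": 0.014,"y": 0.004,"z": 0,"twist": 0,"claw": 1}
    - {"x": 0.014,"y": 0.004,"z": 0,"twist": 0,"claw": 1}
    - {"x": 0.014,"y": 0.004,"z": 0,"twist": 0,"claw": 1}
    - {"x": 0.0145,"y": 0.001,"z": 0,"twist": 0,"claw": 1}
    - {"x": 0.0145,"y": 0.001,"z": 0,"twist": 0,"claw": 1}
    - {"x": 0.0145,"y": 0.001,"z": 0,"twist": 0,"claw": 1}
    - {"x": 0.0145,"y": 0.001,"z": 0,"twist": 0,"claw": 1}
    - {"x": 0,"y": 0,"z": 0,"twist": 0,"claw": 1}

```text
clock: 6.38
tool_pos: [0.585, -0.1462, 0.0342]
tool_rot: [-0.001, 0.165, 0.986, 0.0]
force: [-1.2, 0.6, 3.0]
opening: -0.0002
finger_force: 1.8
```

```bash
python3 -c "
from go import *
W=np.load('W.npy');go(*[[*w,.036] for w in W[2:]])"
```

```text
t 6.375 p [ 0.585  -0.1462  0.0342] F [-1.19  0.65  3.05] open -0.0001560699906301095 q [-0.36  0.3  -0.01  1.26  0.   -0.02] z-axis [-0.002  0.001 -1.   ]
[ 0.587 -0.147  0.036] [-0.0044 -0.0007 -0.003 ]
[ 0.553 -0.141  0.036] [ 0.0575 -0.009   0.0001]
[ 0.518 -0.143  0.036] [ 0.0542 -0.0213  0.0001]
[ 0.484 -0.152  0.036] [ 0.0483 -0.0325  0.0001]
[ 0.453 -0.168  0.036] [ 0.0401 -0.0422  0.0001]
```

Call:
arm_command:
  rows:
    - {"x": 0.0133,"y": -0.0024,"z": -0.0005,"twist": 0,"claw": 1}
    - {"x": 0.0133,"y": -0.0024,"z": -0.0005,"twist": 0,"claw": 1}
    - {"x": 0.0133,"y": -0.0024,"z": 0,"twist": 0,"claw": 1}
    - {"x": 0.0133,"y": -0.0024,"z": 0,"twist": 0,"claw": 1}
    - {"x": 0.0136,"y": -0.0053,"z": 0,"twist": 0,"claw": 1}
    - {"x": 0.0136,"y": -0.0053,"z": 0,"twist": 0,"claw": 1}
    - {"x": 0.0136,"y": -0.0053,"z": 0,"twist": 0,"claw": 1}
    - {"x": 0.0136,"y": -0.0053,"z": 0,"twist": 0,"claw": 1}
    - {"x": 0,"y": 0,"z": 0,"twist": 0,"claw": 1}

```text
clock: 7.5
tool_pos: [0.5177, -0.1433, 0.0348]
tool_rot: [-0.001, 0.165, 0.986, -0.0]
force: [-0.8, -0.0, 3.3]
opening: 0.0004
finger_force: 1.6
```

```bash
python3 -c "
from go import *
W=np.load('W.npy');go(*[[*w,.036] for w in W[4:]])"
```

```text
t 7.5 p [ 0.5177 -0.1433  0.0348] F [-0.75 -0.04  3.25] open 0.00044278792759385084 q [-0.39  0.13 -0.2   1.24 -0.   -0.06] z-axis [-0.003  0.    -1.   ]
[ 0.518 -0.143  0.036] [-0.0002  0.0008 -0.0021]
[ 0.484 -0.152  0.036] [ 0.0482 -0.0326  0.0002]
[ 0.453 -0.168  0.036] [ 0.04   -0.0423  0.0001]
```

Call:
arm_command:
  rows:
    - {"x": 0.012,"y": -0.008,"z": 0,"twist": 0,"claw": 1}
    - {"x": 0.012,"y": -0.008,"z": 0,"twist": 0,"claw": 1}
    - {"x": 0.012,"y": -0.008,"z": 0,"twist": 0,"claw": 1}
    - {"x": 0.012,"y": -0.008,"z": 0,"twist": 0,"claw": 1}
    - {"x": 0.01,"y": -0.0105,"z": 0,"twist": 0,"claw": 1}
    - {"x": 0.01,"y": -0.0105,"z": 0,"twist": 0,"claw": 1}
    - {"x": 0.01,"y": -0.0105,"z": 0,"twist": 0,"claw": 1}
    - {"x": 0.01,"y": -0.0105,"z": 0,"twist": 0,"claw": 1}
    - {"x": 0,"y": 0,"z": 0,"twist": 0,"claw": 1}
    - {"x": 0,"y": 0,"z": 0,"twist": 0,"claw": 1}

```text
clock: 8.75
tool_pos: [0.4539, -0.1685, 0.0347]
tool_rot: [-0.001, 0.165, 0.986, -0.001]
force: [-1.3, -0.9, 3.7]
opening: -0.0003
finger_force: 1.6
```

```bash
python3 -c "
from go import *
W=np.load('W.npy');go(*[[*w,.036] for w in W[6:]])"
```

```text
t 8.75 p [ 0.4539 -0.1685  0.0347] F [-1.31 -0.93  3.67] open -0.00028843743651795 q [-0.49 -0.   -0.35  1.23 -0.   -0.16] z-axis [-0.003 -0.001 -1.   ]
[ 0.453 -0.168  0.036] [ 0.0013  0.0005 -0.0021]
```

At path6, still in contact. Lifting straight up.

Call:
arm_command:
  rows:
    - {"x": 0,"y": 0,"z": -0.02,"twist": 0,"claw": 1}
    - {"x": 0,"y": 0,"z": -0.04,"twist": 0,"claw": 1}
    - {"x": 0,"y": 0,"z": -0.05,"twist": 0,"claw": 1}
    - {"x": 0,"y": 0,"z": -0.05,"twist": 0,"claw": 1}
    - {"x": 0,"y": 0,"z": -0.03,"twist": 0,"claw": 1}
    - {"x": 0,"y": 0,"z": 0,"twist": 0,"claw": 1}
    - {"x": 0,"y": 0,"z": 0,"twist": 0,"claw": 1}
    - {"x": 0,"y": 0,"z": 0,"twist": 0,"claw": 1}

```text
clock: 9.75
tool_pos: [0.4542, -0.1676, 0.1474]
tool_rot: [-0.001, 0.165, 0.986, 0.001]
force: [-0.2, 0.1, -1.0]
opening: 0.0001
finger_force: 0.0
```

```bash
python3 -c "
from go import *
go()
from plant import r
print(r.hand_in())"
```

```text
t 9.75 p [ 0.4542 -0.1676  0.1474] F [-0.22  0.11 -1.  ] open 6.711770340045616e-05 q [-0.49 -0.06 -0.17  1.46  0.   -0.16] z-axis [-0.003  0.002 -1.   ]
the job is handed in; nothing more can be done
None
```

I ran the closed fingertips along the rail from the tenon end to the rounded end, at about 2–4 N wherever I read the force, lifted clear and handed the job in at about 9.8 s; no verdict came back, and I took no final picture to check the bystanders.

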